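# Clear the samples into their drawer and re-arm the spring striker

## Task

Clear up after a shock test and re-arm the spring striker: pull the drawer of the small blue-fronted cabinet out to its stop, lay every aluminium sample that is on the bench (drilled blocks and pulleys, three or four in all) on its floor, none on top of another, and push the drawer fully shut. Only then draw the striker's sprung orange arm back by its side handle and hook its nose under the red hair-trigger catch, without ever letting the arm snap forward; leave it hooked, and leave the other things on the bench where they lie.

Things in the scene. Friction and masses are not known exactly. Their poses are not given: they have to be found in the camera images.
- cabinet_drawer0 (a joint): the drawer's slide in m: 0 fully shut, 0.170 out at its stop; may start a little open; friction about 1 N, no spring
- drawer_floor (a point): centre of the drawer's inner floor, 22 mm above the bench; moves with the drawer. Axes as the cabinet's: -x is the way the drawer slides out, +y across it. Inside, the floor is 175 mm (x) by 118 mm (y); walls 31 mm above the floor, the front panel 41 mm. At opening d (m) the cabinet, 75 mm high, covers what lies beyond x = d - 0.094: beyond +76 mm with the drawer at its stop
- cabinet_drawer0_handle (a point): middle of the drawer's bar handle: round steel bar 11 mm thick, 92 mm long across the drawer (along the cabinet's y), 42 mm above the bench, its centre line 35 mm in front of the drawer's front; moves with the drawer
- cabinet: low grey cabinet, 220 (x) x 160 (y) x 75 (z) mm, fixed to the bench, one drawer with a blue front; origin at the centre of its underside, front (drawer side) toward its -x
- block_1: milled aluminium block with bores, 36 (x) x 50 (y) x 26 (z) mm, 0.13 kg; origin at the centre of its underside, z up as it stands; may be absent
- block_2: milled aluminium block with bores, 36 (x) x 50 (y) x 26 (z) mm, 0.13 kg; origin at the centre of its underside, z up as it stands; may be absent
- pulley_1: turned aluminium pulley standing on a flange, 42 mm across, 26 mm high, 0.06 kg; origin at the centre of its underside, z along its bore; may be absent
- pulley_2: turned aluminium pulley standing on a flange, 42 mm across, 26 mm high, 0.06 kg; origin at the centre of its underside, z along its bore; may be absent
- striker: spring striker, fixed to the bench: grey base plate 224 (x) x 70 (y) x 12 mm, origin at the centre of its underside. At its +x end the arm's hinge with brass springs and a dark stop bracket 112 mm high, at its -x end the red catch. The arm swings in the plane y = 0
- striker_arm (a joint): the arm's hinge in rad: 0 at rest against its stop (the arm slopes 65 degrees up toward -x of the striker); grows as the arm is drawn back and down; 1.134 is level, where it sits when hooked; end stop 1.179. The nose slips under the catch from about 1.135 on, so draw it to 1.16 or more and ease it back up to the hook. A spring pushes it back to 0 at all times: about 4 N at the handle at rest, 10 N at level
- striker_hinge (a point): the arm's hinge axis (along the striker's y), 50 mm above the bench
- striker_handle (a point): grip point on the arm's side handle: round steel bar 10 mm thick, along the striker's y, sticking out 60 mm to the arm's +y side, 100 mm from the hinge axis; this point lies 45 mm off the arm's middle plane, 141 mm above the bench at rest, 50 mm when level; moves with the arm. At level the handle is 38 mm above the base plate
- striker_nose (a point): the pin across the arm's end that goes under the catch, 8 mm thick, 150 mm from the hinge axis; moves with the arm
- striker_catch (a joint): the catch's hinge in rad: 0 engaged (standing upright), positive when swung away from the arm toward -x of the striker; a weak spring holds it at 0. The descending nose pushes it aside by itself (to about 0.2) and it snaps back over the nose. A touch of a few newtons on it fires a hooked arm
- catch_tip (a point): red cross bar on top of the catch, the trigger, 84 mm above the bench, 20 mm wide; do not touch it
- socket_case: blue socket case, fixed, open: its body 140 (x) x 210 (y) x 35 mm, origin at the centre of its underside, the raised lid (to about 170 mm above the bench) stands along its +x side; keep clear
- tape_measure: bystander: yellow and black tape measure 62 x 80 x 32 mm, origin at its underside; leave it
- oil_bottle: bystander: small white and blue bottle, 40 mm across, 125 mm high, standing, origin at the centre of its underside; leave it
- bolt: bystander: steel bolt 50 mm high, standing on its head, origin at the centre of its underside; leave it
There are look-alikes about, which are no part of the job. What is shaped like the block_1 but brown or turquoise is not meant.

How it is judged:
By the outcome, as a careful person would: the job done as asked, in the order asked, and still so for the second after the job is handed in, with the robot touching nothing.
Of block_1, block_2, pulley_1, pulley_2 only 3 to 4 are there at a start; the rules pass over those that are not, and their reading is None.
At some moment in a run one of block_1, block_2, pulley_1, pulley_2 may be knocked a few centimetres aside while the robot is not near it.
It also fails if it takes over 210 s, if anything falls off the work surface, if the arm or the gripper's body presses on something with over 40 N, if the wrist force passes 120 N, or if a joint passes its speed limit or range.

## Robot

A 6-joint arm with a two-finger parallel gripper is mounted at the origin on a cart in front of the work surface, level with it; the furniture and walls round the work are solid. World frame = base frame: x ahead of the robot, y to its left, z up, the work surface at z = 0. Lengths are in mm, angles in rad, forces in N, time in s.
With the tool pointing down it reaches from about 325 to 875 mm from the base axis. Payload 4.4 kg.
Tool frame: the origin (TCP) lies on the centre line of the jaws, within the pads' length; the fingertips stand ahead of it and the grasp point (between the pads) lies 6 mm ahead of it (ctrl.tcp_to_tips is the z of the fingertips in the tool frame, in mm); z points along the fingers, y is the direction in which the jaws open and shut (so a half turn about z gives the same grasp; the last joint's range is limited). The gripper opens to 85 mm and grips with 20 to 120 N. Pads are 22 mm wide; open, the fingers measure 114 mm over their backs; the gripper's body (76 mm by 85 mm) begins 54 mm behind the grasp point. The pads swing forward as they close: fully open they stand 13 mm farther back than shut.
Start: joints at [1.06, 0.207, 1.542, -0, 1.393, -0.15], TCP at [202.998, 537.977, 256.282] pointing down, gripper open.
Joint ranges: [-2.73, 2.73], [-0.86, 2.22], [0.23, 2.46], [-1.11, 4.25], [0.08, 2.63], [-2.82, 2.82]. Speed limits (rad/s): [2.79, 2.79, 3.14, 3.14, 3.14, 3.14].

## Interface

Orientations are given as a 3x3 rotation matrix whose columns are the frame's x, y, z axes.
In Python, from plant import ctrl, sensors, optics gives the robot as it stands. Calls block until the motion is done:
- ctrl.move_ptp(position, orientation): joint-space move of the TCP to a pose.
- ctrl.move_l(position, rot=None, vel=150, threshold=None): straight line of the TCP; rot=None keeps the orientation; vel is the mean speed in mm/s. With threshold (N) it stops when the force on the tool has changed by that much, and returns True; else False.
- ctrl.set_joints(angles): joint-space move.
- ctrl.gripper_to(opening, force=None): finger opening in mm; force is the grip in N (None keeps the last); returns when the fingers have stopped.
- ctrl.hold(seconds).
- ctrl.solve_ik(position, orientation): joint angles nearest the present ones, or None.
- sensors.read_state(): the state.
- optics.grab_frame(name): name is "side" or "top" or "wrist"; returns (picture, depth): 480x640x3 uint8, red, green, blue; 480x640 float32, mm along the optical axis (not along the pixel's ray), 0 where there is no reading.
- optics.camera_params(name): a dict with "mtx" (3x3 intrinsics, pixels), "R" (3x3) and "t" (3): a world point X has camera coordinates R X + t; the wrist camera has in their place "T_tool_cam" (4x4, takes a point from camera to tool coordinates, whose origin is the TCP and whose axes are the flange's). Camera axes: x right, y down, z forward; pixel columns grow to the right and rows downward; lengths in mm; the calibration is good to about 2 mm. A picture is of the moment at which its call begins: read the wrist's pose just before it. camera_params takes no time and is no camera call.
A pose or a line that the arm cannot do raises ctrl.MotionError and nothing moves.
- ctrl.finish_job(): hands the job in, once; it reports no verdict.
The state is a dict: "t": time; "q": joint angles; "qvel": joint speeds; "tau": joint torques, N m; "eef_pos": TCP position; "eef_rot": TCP orientation; "force": force on the tool from outside, world axes, zero at the start; "wrist_torque": the same for the moment, N m; "grip_width": finger opening in mm.
Only numpy, scipy, OpenCV 4.12 (cv2) and the standard library are available. Lean on these libraries where they do the work, as an engineer would, in place of code of your own. Each camera call takes 0.05 s, during which the arm holds its last target.

## Working session

There is one attempt and no reset: what is moved stays moved. The work goes in short steps, each a Python script; the robot and the scene stay as the last script left them, time stands still between calls to the robot, and variables do not carry over. Pictures are saved under pics/ and viewed, and the job is handed in when it is done.

```bash
ls -la; mkdir -p pics
python3 - <<'E'
from plant import ctrl, sensors, optics
import cv2, numpy as np
for n in ("side","top","wrist"):
    p,d=optics.grab_frame(n); cv2.imwrite(f"pics/{n}0.png",p[:,:,::-1]); np.save(f"pics/{n}0.npy",d)
    print(n,optics.camera_params(n), d.min(),d.max())
s=sensors.read_state(); print(s, ctrl.tcp_to_tips)
E
```

```text
total 12
drwxr-xr-x  3 agent agent 4096 Dec  7 14:34 .
drwxr-xr-x 23 root  root  4096 Dec  7 14:34 ..
drwxr-xr-x  2 agent agent 4096 Dec  7 14:34 pics
side {'mtx': array([[470.58535768,   0.        , 318.95705218],
       [  0.        , 470.58535768, 234.54124819],
       [  0.        ,   0.        ,   1.        ]]), 'R': array([[-0.99089109, -0.13447553,  0.00715353],
       [-0.07452694,  0.50336244, -0.86085538],
       [ 0.11216317, -0.85354706, -0.50879941]]), 't': array([ 534.0163979 ,  168.29956689, 1371.50438382])} 0.0 3999.705
top {'mtx': array([[609.92699368,   0.        , 312.39414462],
       [  0.        , 609.92699368, 229.60664526],
       [  0.        ,   0.        ,   1.        ]]), 'R': array([[ 0.02485869, -0.99963962, -0.01013301],
       [-0.99034109, -0.02324187, -0.1366907 ],
       [ 0.13640593,  0.01343309, -0.99056195]]), 't': array([  -8.63711666,  576.77825766, 1802.11614848])} 0.0 2819.5483
wrist {'mtx': array([[348.51165516,   0.        , 322.54294114],
       [  0.        , 348.51165516, 237.11149909],
       [  0.        ,   0.        ,   1.        ]])
[... 447 characters left out ...]
 1.58803785e-05,
        1.39353900e+00, -1.50488888e-01]), 'qvel': array([ 0.0013295 , -0.00240344, -0.00337155,  0.00013573, -0.00089137,
        0.00062222]), 'tau': array([-1.83103231e-05, -3.83513153e+01, -2.92038864e+01, -3.52840334e-04,
        6.65083542e-03, -3.57431315e-05]), 'eef_pos': array([202.71071731, 537.50616989, 255.36540769]), 'eef_rot': array([[-9.35620520e-01,  3.53006243e-01, -9.13746108e-04],
       [ 3.53007306e-01,  9.35619203e-01, -1.59675699e-03],
       [ 2.91253219e-04, -1.81651766e-03, -9.99998308e-01]]), 'force': array([-0.67995445,  0.16570281, -0.53412937]), 'wrist_torque': array([-0.01859683, -0.0111892 , -0.00781788]), 'grip_width': 85.23548564026616} 25.0
```

View pics/side0.png

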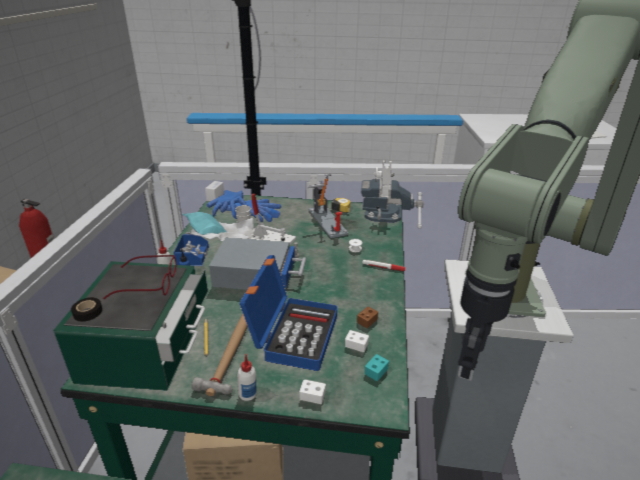

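View pics/top0.png

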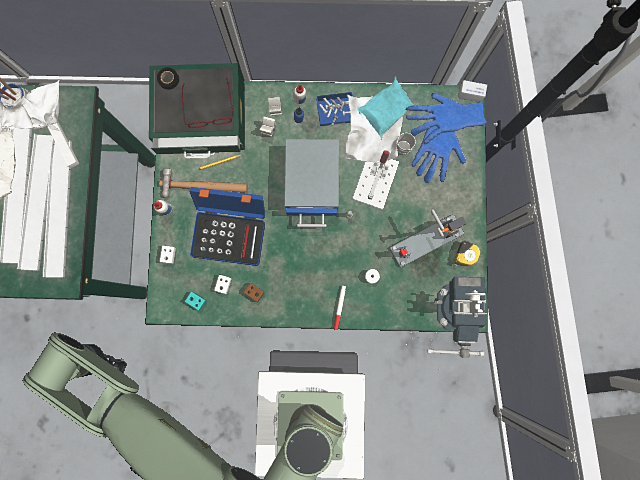

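View pics/wrist0.png

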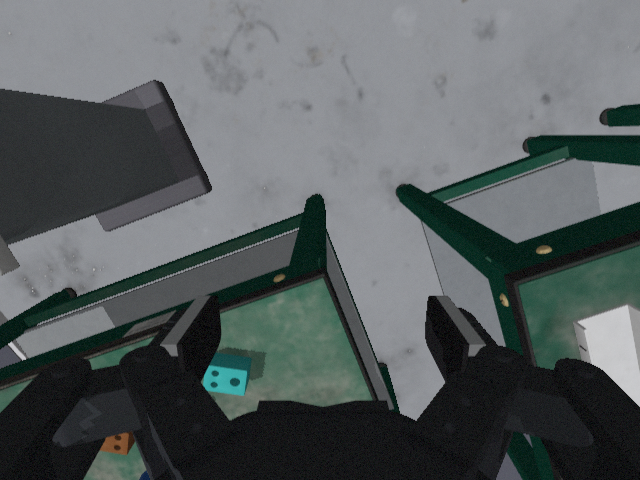

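The top view shows pale blocks at (167,255) and (222,285), and a pulley at (372,276). The brown block is at (253,293) and the turquoise one at (195,300). The cabinet is at (312,175) and the striker at (428,240). The ring at (405,143) and the parts at (268,125) still need a closer look.

Run:
```python
import cv2
t=cv2.imread('pics/top0.png'); s=cv2.imread('pics/side0.png')
a=cv2.resize(t[80:160,240:490],(800,256),interpolation=cv2.INTER_CUBIC)
b=cv2.resize(t[200:320,370:490],(400,400),interpolation=cv2.INTER_CUBIC); 
b2=cv2.resize(t[240:320,150:280],None,fx=3,fy=3,interpolation=cv2.INTER_CUBIC)
import numpy as np
o=np.zeros((600,800,3),np.uint8);o[:256]=a;o[256:256+340,:340]=b[:340,:340];o[256:496,400:790]=b2
cv2.imwrite('pics/crop1.png',o)
o2=np.vstack([cv2.resize(s[165:285,160:430],(800,356),interpolation=cv2.INTER_CUBIC)]);cv2.imwrite('pics/crop2.png',o2)
```

```text
(no output)
```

View pics/crop1.png

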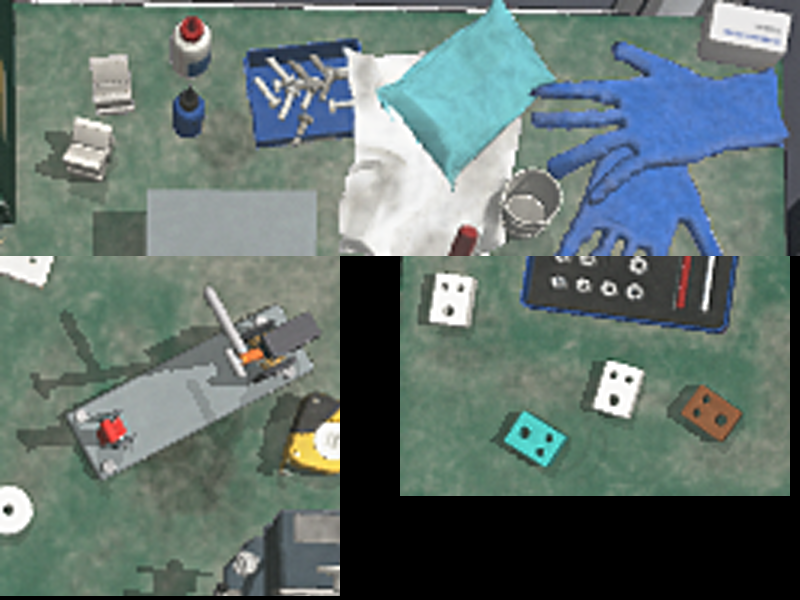

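View pics/crop2.png

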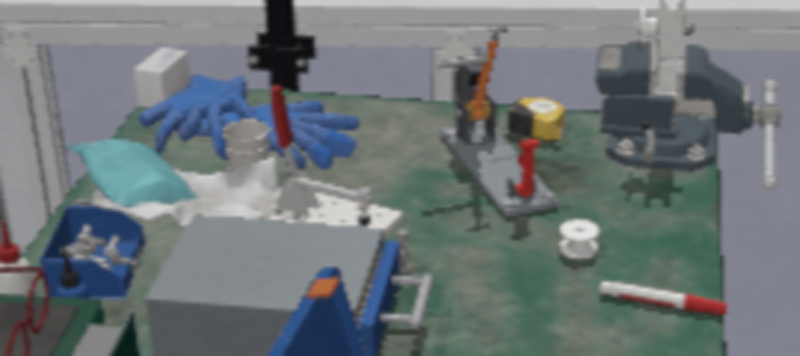

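```bash
cat > h.py <<'E'
import cv2, numpy as np
from plant import ctrl, sensors, optics
def pose(n):
    c=optics.camera_params(n); K=c['mtx']
    if n=='wrist':
        s=sensors.read_state(); T=c['T_tool_cam']; Rw=s['eef_rot']@T[:3,:3]; p=s['eef_rot']@T[:3,3]+s['eef_pos']
    else: Rw=c['R'].T; p=-Rw@c['t']
    return K,Rw,p
def rays(n,uv,P=None):
    K,Rw,p=P or pose(n); uv=np.atleast_2d(np.asarray(uv,float))
    return p,(np.c_[uv,np.ones(len(uv))]@np.linalg.inv(K).T)@Rw.T
def onplane(n,uv,z,P=None):
    p,d=rays(n,uv,P); return p+d*((z-p[2])/d[:,2])[:,None]
def cloud(n,D,P=None):
    v,u=np.mgrid[:480,:640]; p,d=rays(n,np.c_[u.ravel(),v.ravel()],P)
    return (p+d*D.reshape(-1,1)).reshape(480,640,3)
def px(n,X,P=None):
    K,Rw,p=P or pose(n); c=(np.atleast_2d(X)-p)@Rw; q=c@K.T; return q[:,:2]/q[:,2:]
def snap(n,name):
    P=pose(n); p,d=optics.grab_frame(n); cv2.imwrite(f'pics/{name}.png',p[:,:,::-1]); np.save(f'pics/{name}.npy',d); return p,d,P
def down(a):
    # tool pointing down with jaw (tool y) at world angle a (rad)
    y=np.array([np.cos(a),np.sin(a),0]); z=np.array([0,0,-1.]); return np.c_[np.cross(y,z),y,z]
E
python3 - <<'E'
from h import *
img=cv2.imread('pics/top0.png'); D=np.load('pics/top0.npy'); W=cloud('top',D)
print('cam',pose('top')[2],pose('side')[2])
hsv=cv2.cvtColor(img,cv2.COLOR_BGR2HSV)
m=((hsv[...,1]<40)&(hsv[...,2]>170)).astype(np.uint8)
n,l,st,c=cv2.connectedComponentsWithStats(m)
for i in range(1,n):
    if st[i,4]>30 and 80<c[i][1]<330 and 145<c[i][0]<490:
        w=W[l==i]; r=cv2.minAreaRect(np.argwhere(l==i)[:,::-1].astype(np.float32))
        print(c[i].round(1),st[i,4],np.median(w,0).round(0),onplane('top',c[i],26).round(1)[0],'rect',np.round(r[1],1),round(r[2],1))
for q in [(410,255),(312,120),(312,160),(312,200),(300,210),(312,226),(350,213),(400,253),(450,228),(430,238),(440,217),(466,251),(230,180),(320,280),(275,178)]:
    print(q,W[q[1],q[0]].round(0))
E
```

```text
cam [ 325.60257915  -19.4365827  1863.86038924] [ 387.86266824 1157.73999017  838.88211211]
[305.  81.] 41 [1330.   63. -685.] [1050.3   40.5   26. ] rect [40.  0.] 180.0
[474.   87.7] 279 [1029. -483.   56.] [1039.3 -489.6   26. ] rect [24.3 12.2] 11.3
[355.5  82. ] 42 [1330. -156. -682.] [1050.3 -118.4   26. ] rect [41.  0.] 180.0
[300.3  92.3] 41 [993.  50.  78.] [1012.8   54.4   26. ] rect [ 8. 10.] 90.0
[370.8 153.9] 3232 [ 826. -166.   19.] [ 819.1 -169.2   26. ] rect [ 59.7 110.6] 5.4
[274.5 103.2] 116 [976. 132.  43.] [975.5 134.2  26. ] rect [13.9 11.7] 84.3
[267.4 124.2] 139 [905. 152.  41.] [907.3 153.9  26. ] rect [12.3 14. ] 15.3
[197.7 141.2] 736 [829. 356.  92.] [847.7 369.1  26. ] rect [ 9.2 79.3] 88.3
[198.1 155.1] 108 [784. 355. 109.] [803.4 365.6  26. ] rect [ 5.9 30.1] 87.7
[165.8 185.1] 52 [707. 461.  23.] [706.3 460.3  26. ] rect [19.  4.] 90.0
[336.2 190.7] 39 [686. -65.  75.] [700.9 -64.5  26. ] rect [22.  3.] 90.0
[305.3 202.7] 99 [647.  32.  75.] [661.2  29.2  26. ] rect [18. 52.] 90.0
[162.8 206.1] 79 [631. 452.  74.] [640.5 466.   26. ] rect [11.1 11.7] 18
[... 931 characters left out ...]
[ 4.4 29. ] 10.6
[477.1 296.3] 97 [ 385. -451.  170.] [ 389.  -491.8   26. ] rect [19.  10.4] 18.4
[463.1 307. ] 127 [ 352. -429.  120.] [ 356.4 -449.6   26. ] rect [13. 17.] 90.0
[478.2 307.5] 37 [ 354. -450.  188.] [ 355.8 -494.5   26. ] rect [8.9 4.9] 63.4
(410, 255) [ 510. -293.   11.]
(312, 120) [928.  16.  14.]
(312, 160) [781.  11.  82.]
(312, 200) [661.   8.  76.]
(300, 210) [633.  44.  60.]
(312, 226) [586.   7.  50.]
(350, 213) [ 629. -107.   50.]
(400, 253) [ 512. -259.   42.]
(450, 228) [ 582. -395.  104.]
(430, 238) [ 563. -353.   15.]
(440, 217) [ 631. -388.   -4.]
(466, 251) [ 524. -459.   30.]
(230, 180) [734. 268.  -6.]
(320, 280) [428. -21.  -5.]
(275, 178) [741. 126.   5.]
```

Run:
```python
from h import *
img=cv2.imread('pics/top0.png'); D=np.load('pics/top0.npy'); W=cloud('top',D)
def fit(m,name):
    m=m.astype(np.uint8); n,l,st,c=cv2.connectedComponentsWithStats(m); i=1+np.argmax(st[1:,4])
    P=W[l==i]; r=cv2.minAreaRect(P[:,:2].astype(np.float32)); print(name,st[i,4],np.round(r[0],1),np.round(r[1],1),round(r[2],2),'z',np.median(P[:,2]).round(1)); return P
X,Y,Z=W[...,0],W[...,1],W[...,2]
fit((abs(Z-77)<12)&(X>610)&(X<860)&(abs(Y)<120)&(img.max(2)>60),'cab top')
hsv=cv2.cvtColor(img,cv2.COLOR_BGR2HSV)
blue=(abs(hsv[...,0].astype(int)-110)<14)&(hsv[...,1]>120)
P=fit(blue&(X>560)&(X<680)&(abs(Y)<110),'front'); print(P[:,0].min(),P[:,0].max(),np.percentile(P[:,2],[5,50,95]))
P=fit((X>560)&(X<606)&(abs(Y)<80)&(Z>30)&(Z<65),'handle'); print(P.min(0),P.max(0))
# grey base plate
P=fit((abs(Z-12)<7)&(X>460)&(X<640)&(Y<-230)&(Y>-480)&(hsv[...,1]<60)&(hsv[...,2]>90),'plate')
red=((hsv[...,0]<6)|(hsv[...,0]>174))&(hsv[...,1]>170)&(hsv[...,2]>120)&(X>450)&(X<560)&(Y<-220)&(Y>-320)
uv=np.argwhere(red)[:,::-1]; print('red',uv.mean(0),onplane('top',uv.mean(0),84).round(1),W[red].round(0)[:30:4])
org=(abs(hsv[...,0].astype(int)-12)<7)&(hsv[...,1]>150)&(X>500)&(X<640)&(Y<-300)&(Y>-460)
print('orange',W[org].round(0)[::3])
for y in range(205,232,2): print(y,[tuple(W[y,x].round(0)) for x in range(432,446,3)])
```

```text
cab top 3569 [746.2  11.9] [209.8 159.6] 1.11 z 75.6
front 231 [632.4  10.7] [ 15.2 150.2] 1.67 z 63.6
624.3851383619879 641.0597910072079 [55.84410184 63.59722144 70.34346606]
handle 107 [595.4   8.5] [19.7 87.6] 0.96 z 45.9
[585.03020788 -35.35230343  36.42019381] [605.82240789  52.28963824  55.36495497]
plate 1063 [ 557.4 -346.7] [ 80.6 233.4] 31.03 z 12.0
red [403.65517241 251.51724138] [[ 512.2 -264.    84. ]] [[ 519. -258.   93.]
 [ 515. -257.  100.]
 [ 519. -274.   62.]
 [ 515. -267.   72.]
 [ 510. -261.   92.]
 [ 514. -277.   58.]
 [ 510. -270.   67.]
 [ 501. -261.   89.]]
orange [[ 576. -373.  141.]
 [ 569. -362.  170.]
 [ 574. -377.  137.]
 [ 566. -359.  170.]
 [ 568. -370.  158.]
 [ 580. -395.   79.]
 [ 580. -414.   60.]]
205 [(np.float64(667.0), np.float64(-361.0), np.float64(6.0)), (np.float64(667.0), np.float64(-371.0), np.float64(4.0)), (np.float64(666.0), np.float64(-378.0), np.float64(13.0)), (np.float64(668.0), np.float64(-389.0), np.float64(5.0)), (np.float64(670.0), np.float64(-400.0), np.float64(-5.0))]
207 [(np.float64(662.0), np.float64(-362.0), np.float64(-0.0
[... 3141 characters left out ...]
loat64(-359.0), np.float64(155.0)), (np.float64(598.0), np.float64(-396.0), np.float64(13.0))]
229 [(np.float64(591.0), np.float64(-360.0), np.float64(10.0)), (np.float64(591.0), np.float64(-369.0), np.float64(12.0)), (np.float64(566.0), np.float64(-345.0), np.float64(187.0)), (np.float64(574.0), np.float64(-363.0), np.float64(138.0)), (np.float64(572.0), np.float64(-368.0), np.float64(154.0))]
231 [(np.float64(585.0), np.float64(-360.0), np.float64(11.0)), (np.float64(585.0), np.float64(-370.0), np.float64(10.0)), (np.float64(560.0), np.float64(-344.0), np.float64(190.0)), (np.float64(560.0), np.float64(-351.0), np.float64(195.0)), (np.float64(565.0), np.float64(-366.0), np.float64(162.0))]
```

Run:
```python
from h import *
ctrl.move_l([300,500,330]); 
ctrl.move_ptp([540,10,330],down(0.02))
p,d,P=snap('wrist','w1'); W=cloud('wrist',d,P)
np.save('pics/w1W.npy',W); print(sensors.read_state()['t'],P[2])
```

```text
3.1667 [538.84941887  82.54232019 448.15660154]
```

View pics/w1.png

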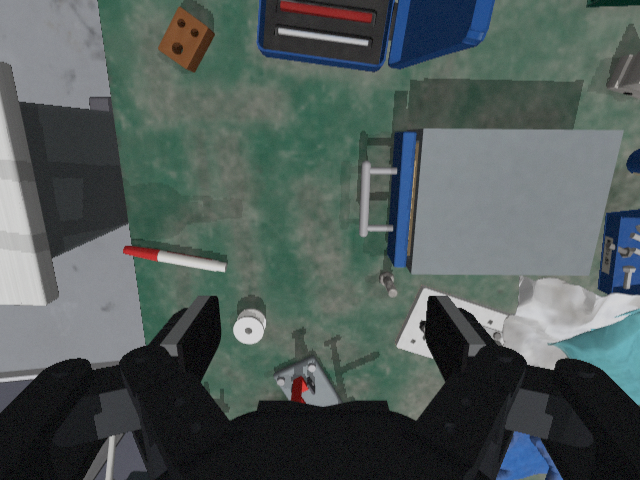

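The wrist view shows the bar handle at (365,199), the blue front strip at (402,200), the bolt at (388,285) and the pulley at (249,327). Next I'll fit the handle and cabinet from this view.

Run:
```python
from h import *
img=cv2.imread('pics/w1.png'); W=np.load('pics/w1W.npy'); P=pose('wrist')
hsv=cv2.cvtColor(img,cv2.COLOR_BGR2HSV)
m=(hsv[...,1]<40)&(hsv[...,2]>140); m[:, :352]=0; m[:,374:]=0; m[:155]=0; m[245:]=0
pts=np.argwhere(m)[:,::-1]
w=onplane('wrist',pts,42,P); r=cv2.minAreaRect(w[:,:2].astype(np.float32)); print('handle',len(pts),np.round(r[0],1),np.round(r[1],1),r[2])
blue=(abs(hsv[...,0].astype(int)-110)<14)&(hsv[...,1]>120); blue[:,:380]=0; blue[:,425:]=0; blue[:125]=0;blue[280:]=0
pts=np.argwhere(blue)[:,::-1]; w=onplane('wrist',pts,63,P); r=cv2.minAreaRect(w[:,:2].astype(np.float32)); print('front top z63',np.round(r[0],1),np.round(r[1],1),r[2]); print(np.percentile(W[blue][:,2],[5,50,95]))
g=(hsv[...,1]<50)&(abs(W[...,2]-75)<8)&(W[...,0]>600)
n,l,st,c=cv2.connectedComponentsWithStats(g.astype(np.uint8)); i=1+np.argmax(st[1:,4])
pts=np.argwhere(l==i)[:,::-1]; w=onplane('wrist',pts,75,P); r=cv2.minAreaRect(w[:,:2].astype(np.float32)); print('cab',np.round(r[0],1),np.round(r[1],1),r[2],np.median(W[l==i][:,2]))
```

```text
handle 516 [593.   9.] [14.5 86.9] 3.0354483127593994
front top z63 [627.3  11.7] [ 23.5 152.6] 0.8588003516197205
[26.05300962 62.50887873 64.24594834]
cab [743.8  11.8] [208.2 160.4] 0.8031033277511597 75.63668068711746
```

Run:
```python
from h import *
a=np.radians(0.9); u=np.array([np.cos(a),np.sin(a),0]); R=down(a)
ctrl.gripper_to(28,40)
ctrl.move_ptp([592,9,130],R)
hit=ctrl.move_l([592,9,48],vel=80,threshold=8); s=sensors.read_state(); print('desc',hit,s['eef_pos'],s['force'])
if not hit:
    ctrl.gripper_to(0,40); s=sensors.read_state(); print(s['grip_width'],s['force'])
    p0=s['eef_pos']
    hit=ctrl.move_l(np.array([592,9,48])-185*u,vel=70,threshold=12)
    s=sensors.read_state(); print('pull',hit,s['eef_pos'],s['force'],s['grip_width'],s['t'])
snap('top','t2')
```

```text
desc False [592.68194478   8.90773794  48.64529062] [ 0.39812548 -0.64089756 -0.2441421 ]
9.910390223862088 [-2.39731884 -0.35746879  4.39166633]
pull True [421.96151622   6.56819099  48.73794198] [ 1.80132725  0.37002292 -0.52848982] 9.361252715588474 8.2333
```

View pics/t2.png

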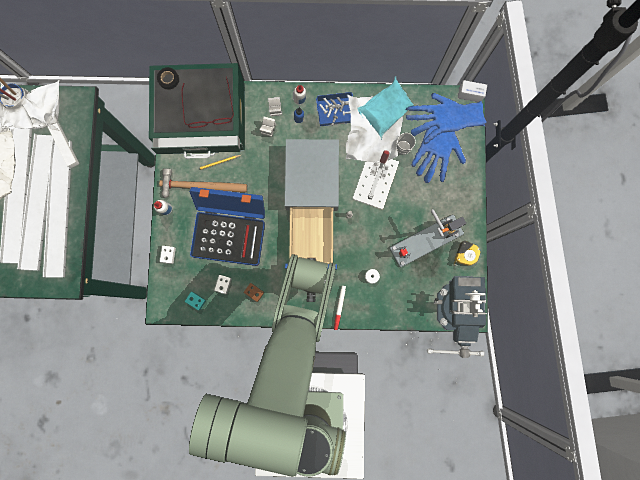

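The drawer is at its stop after about 171 mm of travel, and the wooden floor shows at (311,235). Now I'll release the handle and measure the inside.

Run:
```python
from h import *
a=np.radians(0.9); R=down(a)
ctrl.gripper_to(28)
ctrl.move_l([422,6.6,200],vel=150)
ctrl.move_ptp([540,-80,340],R)
p,d,P=snap('wrist','w2'); W=cloud('wrist',d,P); np.save('pics/w2W.npy',W); np.savez('pics/w2P.npz',*P)
print(sensors.read_state()['t'])
```

```text
10.6333
```

View pics/w2.png

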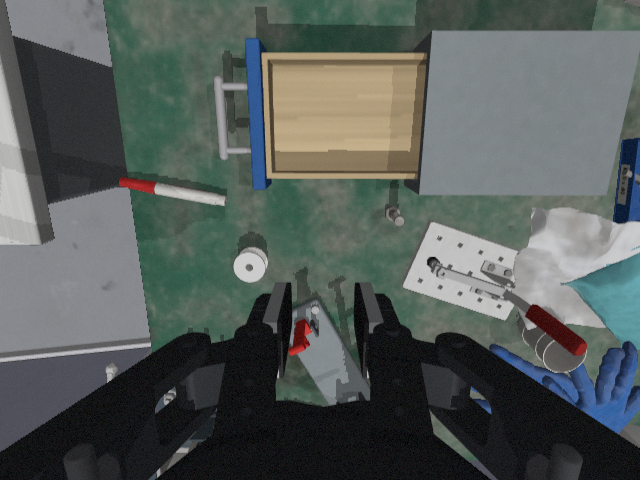

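The wrist view shows the drawer interior spanning columns 271–418 and rows 58–175, empty. The bolt is at (394,214) and the pulley at (250,265).

Run:
```python
from h import *
W=np.load('pics/w2W.npy'); z=np.load('pics/w2P.npz'); P=tuple(z[k] for k in z)
img=cv2.imread('pics/w2.png'); hsv=cv2.cvtColor(img,cv2.COLOR_BGR2HSV)
for row in (70,115,160):
    print(row,[(u,*W[row,u].round(0).astype(int)) for u in list(range(244,280,3))+list(range(410,430,3))])
for col in (300,380): print(col,[(v,*W[v,col].round(0).astype(int)) for v in list(range(46,68,3))+list(range(168,186,3))])
f=(abs(W[...,2]-22)<5)&(hsv[...,0]>10)&(hsv[...,0]<28)&(hsv[...,1]>50)&(hsv[...,2]>80)
n,l,st,c=cv2.connectedComponentsWithStats(cv2.morphologyEx(f.astype(np.uint8),cv2.MORPH_OPEN,np.ones((5,5)))); i=1+np.argmax(st[1:,4])
w=onplane('wrist',np.argwhere(l==i)[:,::-1],22,P); r=cv2.minAreaRect(w[:,:2].astype(np.float32)); print('floor',r,np.median(W[l==i][:,2]))
m=(hsv[...,1]<40)&(hsv[...,2]>130); m[:, :212]=0; m[:,232:]=0; m[:70]=0; m[165:]=0
w=onplane('wrist',np.argwhere(m)[:,::-1],42,P); print('handle',cv2.minAreaRect(w[:,:2].astype(np.float32)))
g=(hsv[...,1]<50)&(abs(W[...,2]-75)<8)&(W[...,0]>600)
n,l,st,c=cv2.connectedComponentsWithStats(g.astype(np.uint8)); i=1+np.argmax(st[1:,4])
w=onplane('wrist',np.argwhere(l==i)[:,::-1],75,P); print('cab',cv2.minAreaRect(w[:,:2].astype(np.float32)))
```

```text
70 [(244, np.int64(442), np.int64(65), np.int64(1)), (247, np.int64(458), np.int64(55), np.int64(64)), (250, np.int64(461), np.int64(55), np.int64(64)), (253, np.int64(464), np.int64(55), np.int64(64)), (256, np.int64(467), np.int64(55), np.int64(62)), (259, np.int64(471), np.int64(55), np.int64(64)), (262, np.int64(472), np.int64(56), np.int64(55)), (265, np.int64(475), np.int64(57), np.int64(55)), (268, np.int64(477), np.int64(58), np.int64(48)), (271, np.int64(477), np.int64(62), np.int64(25)), (274, np.int64(481), np.int64(62), np.int64(23)), (277, np.int64(484), np.int64(62), np.int64(22)), (410, np.int64(635), np.int64(64), np.int64(23)), (413, np.int64(638), np.int64(64), np.int64(24)), (416, np.int64(642), np.int64(64), np.int64(22)), (419, np.int64(645), np.int64(64), np.int64(24)), (422, np.int64(649), np.int64(65), np.int64(22)), (425, np.int64(652), np.int64(65), np.int64(23)), (428, np.int64(641), np.int64(56), np.int64(75))]
115 [(244, np.int64(439), np.int64(14), np.int64(1)), (247, np.int64(443), np.int64(14), np.int64(0)), (250, np.int64(459), np.int64(11), np.int64(
[... 2816 characters left out ...]
8)), (67, np.int64(601), np.int64(67), np.int64(23)), (168, np.int64(608), np.int64(-46), np.int64(24)), (171, np.int64(607), np.int64(-49), np.int64(27)), (174, np.int64(603), np.int64(-50), np.int64(52)), (177, np.int64(604), np.int64(-53), np.int64(52)), (180, np.int64(612), np.int64(-63), np.int64(0)), (183, np.int64(612), np.int64(-67), np.int64(1))]
floor ((565.4178466796875, 9.182262420654297), (175.55520629882812, 118.61595153808594), 0.8647418022155762) 22.610630970120155
handle ((426.62371826171875, 7.132770538330078), (18.52449607849121, 87.61653137207031), 0.5449997186660767)
cab ((743.7318725585938, 11.884048461914062), (207.85777282714844, 160.008544921875), 0.8458364605903625)
```

```bash
cat >> h.py <<'E'
AC=np.radians(0.85); CF=np.array([566,9.,0]); U=np.array([np.cos(AC),np.sin(AC),0]); V=np.array([-np.sin(AC),np.cos(AC),0])
def slot(x,y): return CF+x*U+y*V
def samples(name):
    "pale things of about the right size, 15<z<35, from the top camera: centre on plane z=26, long-axis angle"
    p,d,P=snap('top',name); W=cloud('top',d,P); hsv=cv2.cvtColor(p,cv2.COLOR_RGB2HSV)
    m=((hsv[...,1]<45)&(hsv[...,2]>150)&(W[...,2]>15)&(W[...,2]<36)).astype(np.uint8)
    n,l,st,c=cv2.connectedComponentsWithStats(m); out=[]
    for i in range(1,n):
        if not 90<st[i,4]<330 : continue
        cn,_=cv2.findContours((l==i).astype(np.uint8),cv2.RETR_EXTERNAL,cv2.CHAIN_APPROX_NONE)
        r=cv2.minAreaRect(onplane('top',cn[0][:,0],26,P)[:,:2].astype(np.float32))
        w,h=r[1]; ang=r[2]+(0 if w>h else 90)
        if min(w,h)<25 or max(w,h)>65: continue
        out.append((r[0],max(w,h),min(w,h),ang)); print('sample',np.round(r[0],1),round(max(w,h),1),round(min(w,h),1),'long axis deg',round(ang,1),c[i].round(0))
    return out
E
python3 - <<'E'
from h import *
samples('t3')
W=np.load('pics/w2W.npy'); z=np.load('pics/w2P.npz'); P=tuple(z[k] for k in z)
img=cv2.imread('pics/w2.png'); hsv=cv2.cvtColor(img,cv2.COLOR_BGR2HSV)
m=((hsv[...,1]<40)&(hsv[...,2]>150)); m[:,:225]=0;m[:,275:]=0;m[:240]=0;m[290:]=0
cn,_=cv2.findContours(m.astype(np.uint8),cv2.RETR_EXTERNAL,cv2.CHAIN_APPROX_NONE); c=max(cn,key=cv2.contourArea)
e=cv2.minEnclosingCircle(c); print(e,onplane('wrist',e[0],26,P), cv2.minEnclosingCircle(onplane('wrist',c[:,0],26,P)[:,:2].astype(np.float32)))
E
```

```text
sample [494.2 446.2] 48.9 35.4 long axis deg 175.1 [166. 254.]
sample [ 443.7 -178.7] 39.2 39.1 long axis deg 91.4 [372. 276.]
sample [407.8 272.2] 49.4 38.3 long axis deg 164.0 [222. 284.]
((250.5, 264.5), 17.902612686157227) [[ 444.4963402  -173.35462593   26.        ]] ((444.31036376953125, -173.61557006835938), 25.351734161376953)
```

```bash
cat >> h.py <<'E'
HI=280
def pick(x,y,ang,w,force=50,z=29):
    R=down(ang); ctrl.gripper_to(w+22,force)
    ctrl.move_ptp([x,y,HI],R); ctrl.move_l([x,y,90],vel=200)
    hit=ctrl.move_l([x,y,z],vel=60,threshold=8); s=sensors.read_state(); print('desc',hit,s['eef_pos'].round(1),s['force'].round(1))
    if hit: return False
    ctrl.gripper_to(0,force); s=sensors.read_state(); print('width',round(s['grip_width'],1),s['t'])
    ctrl.move_l([x,y,HI],vel=200); s=sensors.read_state(); print('lifted',round(s['grip_width'],1),s['force'].round(1)); return True
def place(sx,sy,w,z=51.5):
    p=slot(sx,sy); R=down(AC)
    ctrl.move_ptp([p[0],p[1],HI],R); ctrl.move_l([p[0],p[1],110],vel=200)
    hit=ctrl.move_l([p[0],p[1],z],vel=50,threshold=6); s=sensors.read_state(); print('place',hit,s['eef_pos'].round(1),s['force'].round(1),round(s['grip_width'],1))
    ctrl.gripper_to(w+9); ctrl.move_l([p[0],p[1],HI],vel=200); print('t',sensors.read_state()['t'])
E
python3 - <<'E'
from h import *
if pick(444,-177,AC,42): place(30,-30,42)
samples('t4')
snap('wrist','w4')
E
```

```text
desc False [ 444.4 -177.2   29.3] [-0.2 -0.4  0.6]
width 40.1 14.375
lifted 39.8 [-0.4 -0.4 -0.9]
place True [596.1 -20.5  53.7] [-2.2  0.3  5.8] 39.9
t 20.2583
sample [493.9 444.9] 49.2 38.0 long axis deg 175.1 [167. 254.]
sample [407.9 272.7] 49.4 37.4 long axis deg 163.9 [222. 284.]
```

View pics/w4.png

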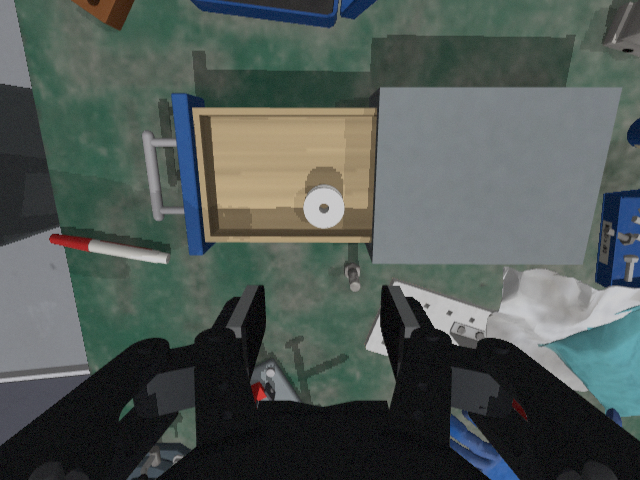

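View pics/t4.png

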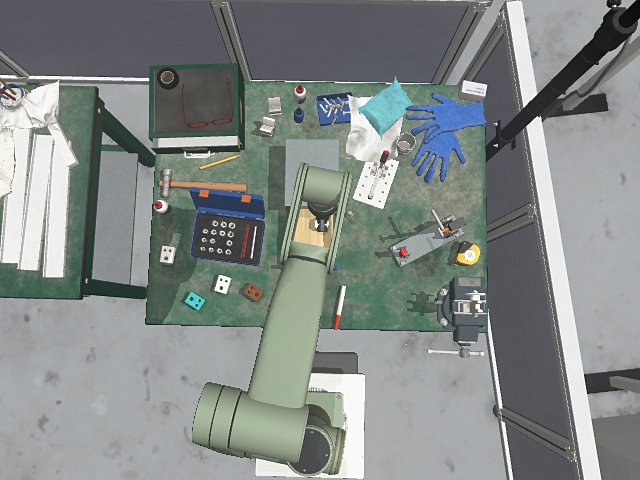

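The pulley stands in the drawer at wrist pixel (324,207). The top view shows both blocks unmoved, at (167,254) and (222,284). I'll fetch them next, the nearer one first.

Run:
```python
from h import *
if pick(408,272.4,np.radians(74),36): place(30,30,36)
s=samples('t5')
```

```text
desc False [408.4 272.6  29.4] [0.6 1.1 0.4]
width 35.3 24.5
lifted 34.5 [-0.3  0.2 -1.4]
place True [595.1  39.5  53. ] [-1.5  0.1  4.7] 35.2
t 30.675
sample [494.1 446.2] 49.3 35.7 long axis deg 173.9 [166. 254.]
```

Run:
```python
from h import *
if pick(494,445.5,np.radians(84.7),36): place(-42,30,36)
p=slot(0,-70); ctrl.move_ptp([p[0],p[1],HI],down(AC))
s=samples('t6'); snap('wrist','w6')
```

```text
desc False [494.4 445.8  29.6] [-0.5 -0.6  0.2]
width 35.2 35.1417
lifted 35.4 [-0.2  0.6 -1.8]
place True [523.4  38.4  51.9] [ 1.6 -0.4  4.2] 34.9
t 41.725
```

View pics/w6.png

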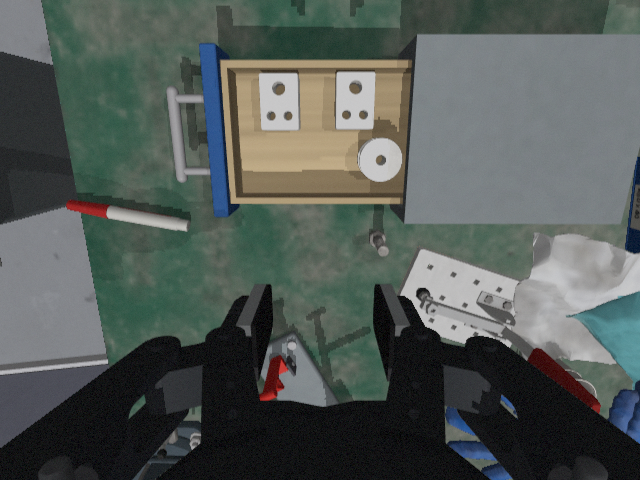

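View pics/t6.png

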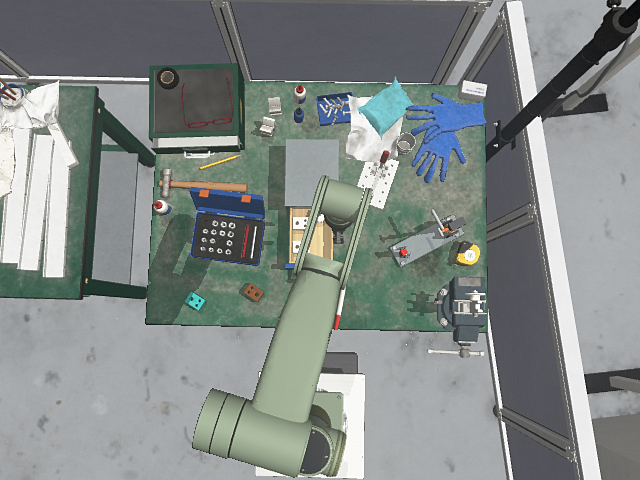

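All three samples lie flat and apart in the drawer: blocks at wrist pixels (279,100) and (355,100), pulley at (380,160). No other pale sample shows on the bench, only the turquoise one at (195,300) and the brown one at (253,293). I'll shut the drawer now.

Run:
```python
from h import *
R=down(AC); h=np.array([422,6.8,0.])
ctrl.gripper_to(28,40)
ctrl.move_ptp([h[0],h[1],HI],R); ctrl.move_l([h[0],h[1],110],vel=200)
hit=ctrl.move_l([h[0],h[1],48],vel=80,threshold=8); print('desc',hit)
ctrl.gripper_to(0,40); s=sensors.read_state(); print(s['grip_width'],s['eef_pos'].round(1),s['t'])
e=h+[0,0,48]
hit=ctrl.move_l(e+160*U,vel=70,threshold=10); print('a',hit,sensors.read_state()['eef_pos'].round(1))
hit=ctrl.move_l(e+185*U,vel=25,threshold=12); s=sensors.read_state(); print('b',hit,s['eef_pos'].round(1),s['force'].round(1),s['t'])
```

```text
desc False
9.457914349817626 [422.7   6.7  48.7] 45.55
a False [582.8   8.9  48.7]
b True [592.1   9.   48.7] [-1.2  0.2  4.2] 48.5583
```

Run:
```python
from h import *
s=sensors.read_state(); e=s['eef_pos']
hit=ctrl.move_l(e+12*U,vel=20,threshold=20); s=sensors.read_state(); print('b',hit,s['eef_pos'].round(1),s['force'].round(1),s['t'])
ctrl.hold(0.2); print(sensors.read_state()['eef_pos'].round(2),sensors.read_state()['force'].round(1))
ctrl.gripper_to(28); s=sensors.read_state(); e=s['eef_pos']; print(e,s['force'])
ctrl.move_l([e[0],e[1],150],vel=100)
ctrl.move_ptp([540,-60,330],down(AC)); p,d,P=snap('wrist','w7'); np.savez('pics/w7P.npz',*P)
hsv=cv2.cvtColor(p,cv2.COLOR_RGB2HSV); W=cloud('wrist',d,P)
g=(hsv[...,1]<50)&(abs(W[...,2]-75)<8)&(W[...,0]>600)
n,l,st,c=cv2.connectedComponentsWithStats(g.astype(np.uint8)); i=1+np.argmax(st[1:,4])
w=onplane('wrist',np.argwhere(l==i)[:,::-1],75,P); print('cab',cv2.minAreaRect(w[:,:2].astype(np.float32)))
b=(abs(hsv[...,0].astype(int)-110)<14)&(hsv[...,1]>120)&(abs(W[...,2]-63)<4)&(W[...,0]<660)
w=onplane('wrist',np.argwhere(b)[:,::-1],63,P); print('front',cv2.minAreaRect(w[:,:2].astype(np.float32)))
```

```text
b True [592.2   9.   48.7] [-1.2 -0.4  5.4] 48.9333
[592.17   9.03  48.71] [-1.1  0.5  4.6]
[591.53904756   9.10825659  47.77238931] [0.07857096 0.46952531 0.5057926 ]
cab ((743.6661376953125, 12.030815124511719), (208.0443878173828, 159.78868103027344), 0.816749632358551)
front ((537.2998657226562, -174.93020629882812), (558.6206665039062, 83.43251037597656), 62.40726089477539)
```

View pics/w7.png

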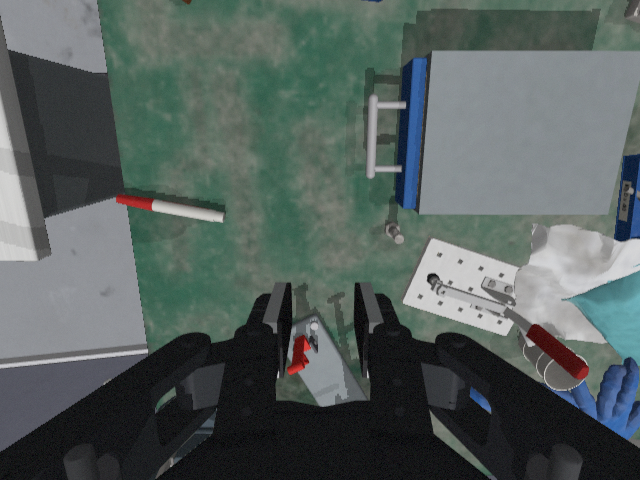

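The drawer is shut against a hard stop: 170 mm of travel, handle at x = 592. The handle is at (372,135) and the bolt, still upright, at (393,232). Next I'll look at the striker.

Run:
```python
from h import *
ctrl.gripper_to(30)
ctrl.move_ptp([540,-370,340],down(np.radians(-60)))
p,d,P=snap('wrist','w8'); np.savez('pics/w8P.npz',*P); print(P[2],sensors.read_state()['q'],sensors.read_state()['t'])
```

```text
[ 602.93338605 -333.03374122  458.12629285] [-7.30664857e-01  3.28599838e-01  1.21843286e+00  5.93528880e-04
  1.59470615e+00  3.14118526e-01] 52.9333
```

View pics/w8.png

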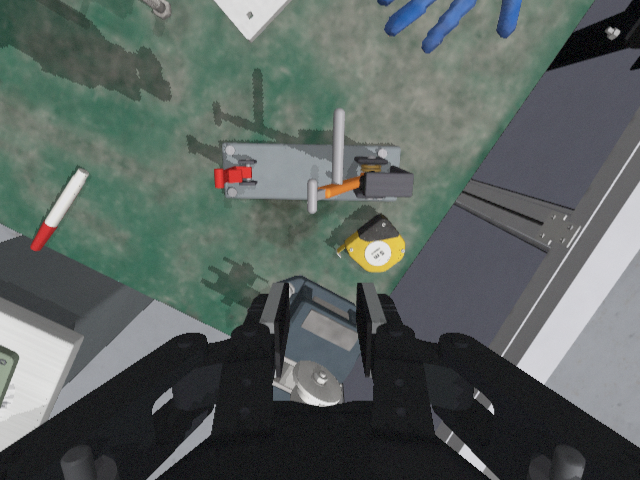

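The wrist view shows the plate from (221,145) to (402,200) with the catch bar at (233,175). The side handle runs from (340,112) to (338,183), the nose pin is at (313,195), and the vise is at (325,340).

Run:
```python
from h import *
img=cv2.imread('pics/w8.png'); D=np.load('pics/w8.npy'); z=np.load('pics/w8P.npz'); P=tuple(z[k] for k in z); W=cloud('wrist',D,P)
hsv=cv2.cvtColor(img,cv2.COLOR_BGR2HSV)
box=np.zeros((480,640),bool); box[90:225,190:430]=1
m=box&(abs(W[...,2]-12)<6)&(hsv[...,1]<60)
n,l,st,c=cv2.connectedComponentsWithStats(cv2.morphologyEx(m.astype(np.uint8),cv2.MORPH_OPEN,np.ones((3,3)))); i=1+np.argmax(st[1:,4])
w=onplane('wrist',np.argwhere(l==i)[:,::-1],12,P); r=cv2.minAreaRect(w[:,:2].astype(np.float32)); print('plate',r,np.median(W[l==i][:,2]))
x=np.array([np.cos(np.radians(-60)),np.sin(np.radians(-60))])
# handle pixels
h=box&(W[...,2]>128)&(W[...,2]<160)&(hsv[...,1]<50); h[:,:325]=0;h[:,352:]=0;h[183:]=0
uv=np.argwhere(h)[:,::-1]; w=onplane('wrist',uv,141,P); r=cv2.minAreaRect(w[:,:2].astype(np.float32)); print('handle',len(uv),r,np.median(W[h][:,2]), W[h].mean(0))
vx,vy,x0,y0=cv2.fitLine(w[:,:2].astype(np.float32),cv2.DIST_L2,0,.01,.01).ravel(); print('line',vx,vy,np.degrees(np.arctan2(vy,vx)))
dd=(w[:,:2]-w[:,:2].mean(0))@np.array([vx,vy]); print('ends',dd.min(),dd.max(),w[:,:2].mean(0))
red=box&((hsv[...,0]<6)|(hsv[...,0]>174))&(hsv[...,1]>150); print('red top',W[red&(W[...,2]>75)].mean(0),W[red][:,2].max())
dk=box&(W[...,2]>95)&(W[...,2]<120)&(hsv[...,2]<90); dk[:,:355]=0; w=W[dk]; print('bracket',cv2.minAreaRect(w[:,:2].astype(np.float32)),np.median(w[:,2]))
```

```text
plate ((534.7997436523438, -306.0406799316406), (69.559814453125, 137.2631378173828), 28.954444885253906) 12.594674456074216
handle 836 ((601.1815185546875, -349.5156555175781), (63.15514373779297, 10.000826835632324), 28.96523094177246) 145.4357409828302 [ 601.54350948 -349.10666011  145.18193312]
line 0.87418413 0.48559463 29.051435
ends -31.960601471185964 31.18682181230709 [ 601.52091957 -349.32471031]
red top [ 511.72258771 -261.66384979   93.73114023] 458.12629284903284
bracket ((592.46875, -410.60748291015625), (23.969402313232422, 50.461585998535156), 29.074073791503906) 109.3264897341245
```

```bash
cat >> h.py <<'E'
SA=np.radians(-61.0); SX=np.array([np.cos(SA),np.sin(SA),0]); SY=np.array([-SX[1],SX[0],0]); SO=np.array([555.8,-344.,0])
SR=down(SA); OFF=12.
def S(x,y,z): return SO+x*SX+y*SY+np.array([0,0,z])
def bar(th,y=51.,hx=69.1,r=100.):
    b=np.radians(65)-th; return S(hx-r*np.cos(b),y,50+r*np.sin(b))
def tcp(th): return bar(th)+np.array([0,0,OFF])
E
python3 - <<'E'
from h import *
print(bar(0),bar(1.134))
for th in np.linspace(0,1.18,6): print(ctrl.solve_ik(tcp(th),SR))
b=tcp(0)-1.0*SX
ctrl.gripper_to(30,20); ctrl.move_l([b[0],b[1],300],rot=SR,vel=150)
ctrl.move_l([b[0],b[1],200],vel=100)
hit=ctrl.move_l(b,vel=40,threshold=5); s=sensors.read_state(); print(hit,s['eef_pos'],b,s['force'],s['t'])
snap('wrist','w9'); snap('side','s9')
E
python3 -c "
import cv2;s=cv2.imread('pics/s9.png');cv2.imwrite('pics/s9c.png',cv2.resize(s[150:260,270:430],(800,550),interpolation=cv2.INTER_CUBIC))"
```

```text
[ 613.41700992 -342.7479051   140.6307787 ] [ 585.42499302 -292.24896983   50.04640138]
[-6.32520965e-01  5.59178714e-01  1.28341243e+00 -4.44089210e-16
  1.29900151e+00  4.32129878e-01]
[-6.20186796e-01  5.38320214e-01  1.34267933e+00 -4.44089210e-16
  1.26059311e+00  4.44464048e-01]
[-6.09488610e-01  5.29778309e-01  1.39357194e+00 -4.44089210e-16
  1.21824240e+00  4.55162234e-01]
[-6.01312535e-01  5.34294214e-01  1.43342439e+00 -4.44089210e-16
  1.17387405e+00  4.63338309e-01]
[-5.96396723e-01  5.51594325e-01  1.46005448e+00 -4.44089210e-16
  1.12994385e+00  4.68254120e-01]
[-5.95210603e-01  5.80328760e-01  1.47194316e+00 -4.44089210e-16
  1.08932074e+00  4.69440241e-01]
False [ 613.19316682 -342.04944211  153.15937542] [ 612.9322003  -341.87328539  152.6307787 ] [ 0.60430949 -0.24490015  0.35287039] 56.3667
```

View pics/w9.png

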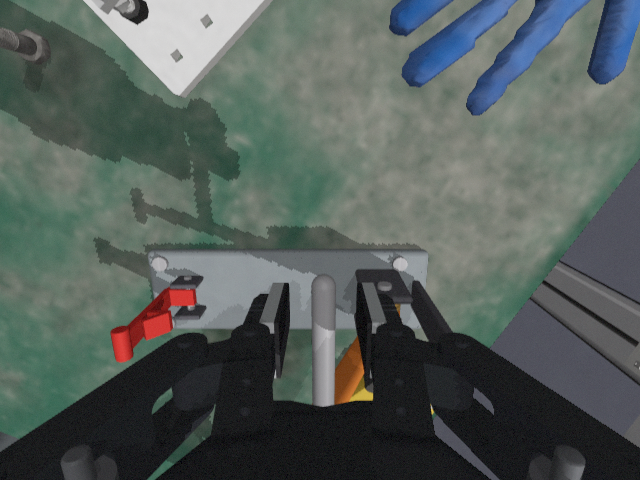

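View pics/s9c.png

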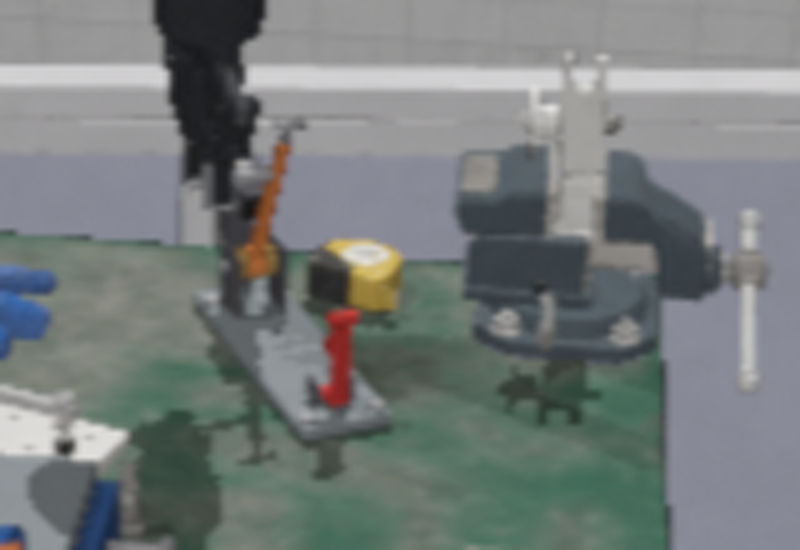

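The bar at (323,340) is centred between the pads at (282) and (363), and the side view shows the nose clear of the gripper body. I'll grip softly first and read the force.

Run:
```python
from h import *
f0=sensors.read_state()['force']
ctrl.gripper_to(0,20); s=sensors.read_state(); print(s['grip_width'],s['force']-f0,s['eef_pos'],[ (s['force']-f0)@SX,(s['force']-f0)@SY])
ctrl.gripper_to(0,80); ctrl.hold(0.2); s=sensors.read_state(); print(s['grip_width'],s['force']-f0,s['eef_pos'],[ (s['force']-f0)@SX,(s['force']-f0)@SY])
```

```text
9.054121467709201 [ 1.17129259 -1.59848639  0.35801067] [ 613.21717158 -342.28307843  152.98407288] [np.float64(1.9659216158505597), np.float64(0.2494740019844139)]
7.158111656914581 [ 0.66690535 -1.13361434  2.24835713] [ 613.18854163 -342.2287116   153.13022314] [np.float64(1.3148035724588905), np.float64(0.03370141909232086)]
```

```bash
python3 - <<'E'
from h import *
f0=np.array([0.6,-0.2,0.3])
for th in np.arange(0.12,1.09,0.12):
    ctrl.move_l(tcp(th),vel=35); s=sensors.read_state(); f=s['force']-f0
    b=np.radians(65)-th; rad=-np.cos(b)*SX+[0,0,np.sin(b)]; tan=np.sin(b)*-SX-[0,0,np.cos(b)]  # tan: theta growing
    print(round(th,2),'rad',round(f@rad,1),'tan',round(f@tan,1),'y',round(f@SY,1),'gw',round(s['grip_width'],1),round(s['t'],1),(s['eef_pos']-tcp(th)).round(1))
    if np.linalg.norm(f)>35: print('stop');break
snap('side','s10'); snap('wrist','w10')
E
python3 -c "
import cv2;s=cv2.imread('pics/s10.png');cv2.imwrite('pics/s10c.png',cv2.resize(s[150:260,270:430],(800,550),interpolation=cv2.INTER_CUBIC))"
```

```text
0.12 rad 2.7 tan -6.0 y -1.8 gw 7.1 57.7 [ 0.9 -1.5  1.8]
0.24 rad -0.9 tan -3.2 y 0.2 gw 6.8 58.1 [ 0.2 -0.2  0.1]
0.36 rad 0.4 tan -5.6 y -1.2 gw 7.2 58.6 [ 0.8 -1.   1.2]
0.48 rad -4.5 tan -3.1 y 0.4 gw 7.2 59.1 [ 0.1 -0.  -0.8]
0.6 rad -2.9 tan -6.4 y -0.6 gw 7.1 59.6 [ 0.6 -0.8  0.7]
0.72 rad -6.2 tan -2.6 y 1.4 gw 7.0 60.1 [ 0.3 -0.2 -0.6]
0.84 rad -3.3 tan -6.2 y -0.7 gw 7.1 60.6 [ 0.5 -0.4  0.3]
0.96 rad 0.9 tan -10.6 y -1.5 gw 7.3 61.1 [ 0.5 -0.3  1.6]
1.08 rad -3.3 tan -5.8 y -0.5 gw 6.7 61.6 [-0.   0.3  0.3]
```

View pics/s10c.png

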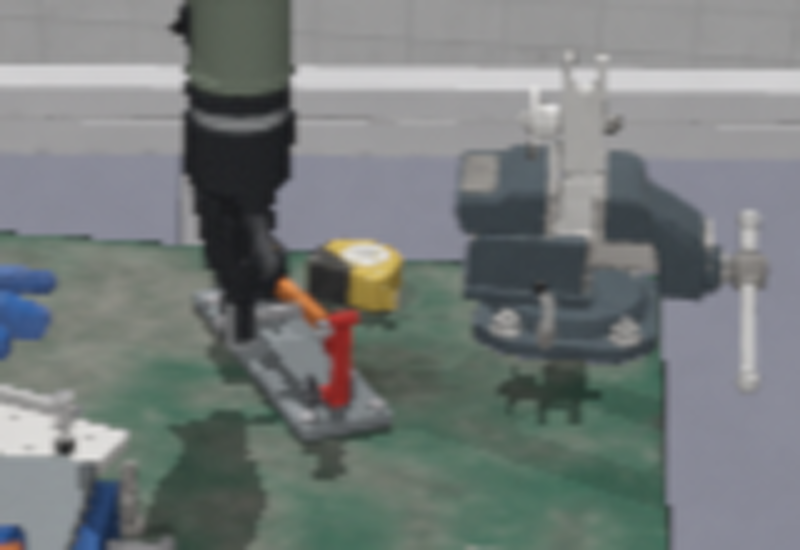

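View pics/w10.png

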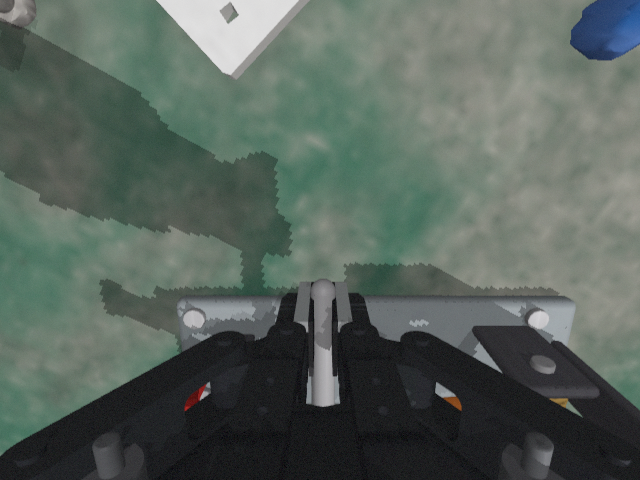

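The arm is following and its nose is nearing the catch at (340,320) in the side crop. I'll go on in fine steps to the end stop.

```bash
cat >> h.py <<'E'
def rep(tag):
    ctrl.hold(0.25); s=sensors.read_state(); print(tag,'f(x,y,z)',round(s['force']@SX,1),round(s['force']@SY,1),round(s['force'][2],1),'z',round(s['eef_pos'][2],2),'gw',round(s['grip_width'],1),round(s['t'],1)); return s
E
python3 - <<'E'
from h import *
rep('1.08')
for th in (1.10,1.12,1.14,1.155,1.165,1.175,1.185,1.195,1.205,1.215):
    ctrl.move_l(tcp(th),vel=25); s=rep(round(th,3))
    if s['force'][2]>26: print('end stop'); break
snap('side','s11'); snap('top','t11')
E
python3 -c "
import cv2;s=cv2.imread('pics/s11.png');cv2.imwrite('pics/s11c.png',cv2.resize(s[150:260,270:430],(800,550),interpolation=cv2.INTER_CUBIC))"
```

```text
1.08 f(x,y,z) 4.0 -1.2 5.5 z 67.7 gw 7.0 61.9
1.1 f(x,y,z) 1.6 -1.8 10.6 z 66.84 gw 7.1 62.4
1.12 f(x,y,z) -1.0 -2.0 15.2 z 65.87 gw 7.0 62.9
1.14 f(x,y,z) -0.1 -1.4 12.4 z 63.13 gw 7.0 63.4
1.155 f(x,y,z) 0.3 -1.7 11.2 z 61.45 gw 6.9 63.9
1.165 f(x,y,z) -0.9 -2.2 12.3 z 60.48 gw 7.3 64.4
1.175 f(x,y,z) -0.3 -1.2 11.6 z 59.33 gw 6.8 64.9
1.185 f(x,y,z) 0.4 -1.9 9.0 z 57.65 gw 7.2 65.4
1.195 f(x,y,z) 0.7 -0.9 9.9 z 56.93 gw 6.6 65.9
1.205 f(x,y,z) 0.2 -1.2 10.3 z 56.04 gw 6.9 66.4
1.215 f(x,y,z) -0.3 -1.3 10.1 z 55.1 gw 6.8 66.9
```

View pics/s11c.png

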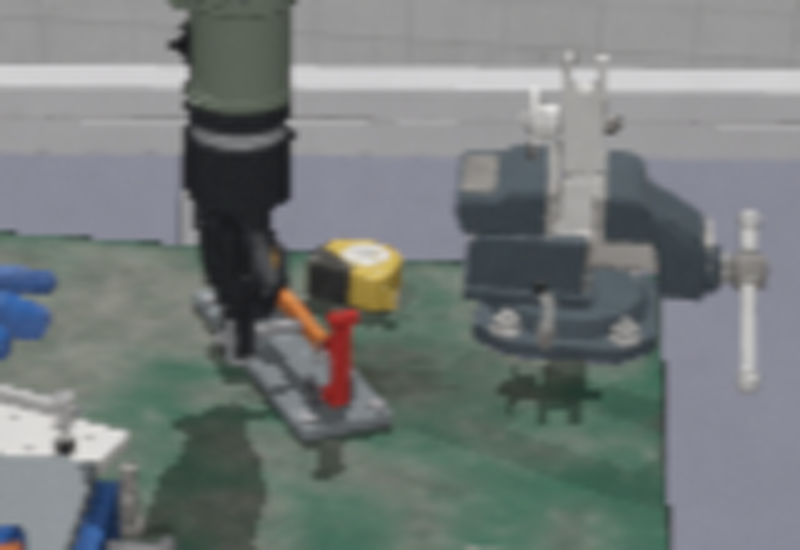

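Run:
```python
from h import *
p,d,P=snap('wrist','w11'); W=cloud('wrist',d,P)
D0=np.load('pics/w10.npy')
for v in (286,295,320,345,370,395): print(v,'before d',D0[v,318:330:3].round(1),'now',d[v,318:330:3].round(1),'z',W[v,323].round(1))
a=cv2.imread('pics/w10.png')[250:480,150:500]; b=p[250:480,150:500,::-1]
cv2.imwrite('pics/cmp.png',cv2.resize(np.vstack([a,b]),None,fx=1.25,fy=1.25))
img=cv2.imread('pics/s11.png'); D=np.load('pics/s11.npy'); Ws=cloud('side',D); hsv=cv2.cvtColor(img,cv2.COLOR_BGR2HSV)
o=(abs(hsv[...,0].astype(int)-12)<7)&(hsv[...,1]>150); o[:200]=0;o[222:]=0;o[:,:320]=0;o[:,:]&=True;o[:,345:]=0
for v,u in np.argwhere(o)[::2]: 
    q=Ws[v,u]-SO; print((u,v),'strk x',(q@SX).round(0),'y',(q@SY).round(0),'z',q[2].round(0))
```

```text
286 before d [132.5 131.9 132.1 133.4] now [132.2 133.  131.4 133.9] z [ 600.5 -284.1   51.8]
295 before d [132.  132.1 131.3 131. ] now [132.2 131.3 132.2 131.5] z [ 597.9 -285.6   53.4]
320 before d [135.4 134.2 135.9 135.4] now [134.6 134.7 134.9 136.1] z [ 588.7 -290.6   53.6]
345 before d [137.2 137.8 137.4 139.5] now [138.7 138.3 137.8 139.2] z [ 578.6 -296.3   52.8]
370 before d [142.2 142.3 140.7 142. ] now [142.2 141.6 140.9 142.6] z [ 569.2 -301.5   53.9]
395 before d [145.5 144.4 144.3 145.3] now [144.4 145.2 145.7 144.5] z [ 557.4 -308.    52.4]
(np.int64(326), np.int64(208)) strk x 9.0 y 1.0 z 53.0
(np.int64(327), np.int64(209)) strk x -6.0 y 4.0 z 57.0
(np.int64(326), np.int64(210)) strk x -7.0 y 8.0 z 54.0
(np.int64(328), np.int64(210)) strk x -11.0 y 1.0 z 55.0
(np.int64(328), np.int64(211)) strk x -19.0 y 5.0 z 55.0
(np.int64(330), np.int64(211)) strk x 82.0 y -46.0 z -3.0
(np.int64(329), np.int64(212)) strk x -34.0 y 7.0 z 59.0
(np.int64(331), np.int64(212)) strk x 75.0 y -47.0 z -4.0
(np.int64(331), np.int64(213)) strk x -37.0 y 1.0 z 56.0
(np.int64(331), np.int64(215)) strk x -47.0 y 5.0 z 53.0
(np.int64(331), np.int64(216)) strk x -49.0 y 6.0 z 51.0
(np.int64(333), np.int64(216)) strk x -56.0 y 1.0 z 53.0
(np.int64(333), np.int64(217)) strk x -66.0 y 5.0 z 55.0
(np.int64(335), np.int64(217)) strk x -88.0 y 7.0 z 66.0
```

View pics/cmp.png

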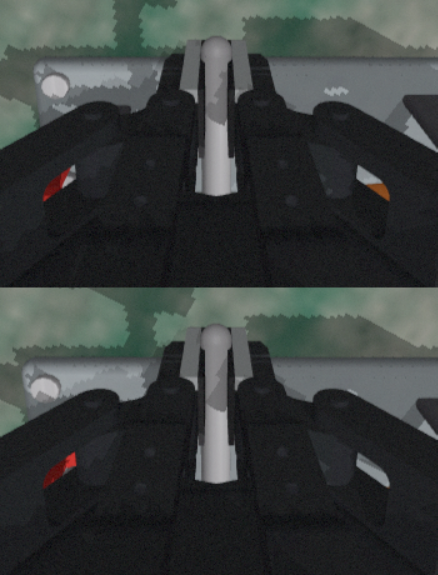

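Run:
```python
from h import *
D9=np.load('pics/w9.npy');D10=np.load('pics/w10.npy');D11=np.load('pics/w11.npy')
for v in range(300,400,15): print(v,[np.median(D[v-2:v+3,320:326]).round(2) for D in (D9,D10,D11)])
rep('now')
```

```text
300 [np.float32(137.49), np.float32(132.42), np.float32(132.6)]
315 [np.float32(139.87), np.float32(134.29), np.float32(134.09)]
330 [np.float32(141.47), np.float32(135.84), np.float32(135.77)]
345 [np.float32(143.41), np.float32(137.87), np.float32(137.76)]
360 [np.float32(145.52), np.float32(139.76), np.float32(139.77)]
375 [np.float32(147.4), np.float32(141.9), np.float32(141.72)]
390 [np.float32(149.72), np.float32(143.76), np.float32(144.12)]
now f(x,y,z) -0.0 -1.6 11.5 z 55.12 gw 7.3 67.3
```

The bar rode about 5.5 mm up the pads early in the swing but has not moved since, so it is now near z = 48 (about 1.15 rad). I'll keep going down to the stop.

```bash
python3 - <<'E'
from h import *
s=rep('start'); f0=s['force'][2]
e=tcp(1.19)
for z in (53.5,52.8,52.2,51.6,51.0,50.4,49.8):
    ctrl.move_l([e[0],e[1],z],vel=20); s=rep(z)
    if s['force'][2]>f0+9: print('end stop'); break
p,d,P=snap('wrist','w12'); print([np.median(d[v-2:v+3,320:326]).round(2) for v in range(300,400,15)])
snap('side','s12')
E
python3 -c "
import cv2;s=cv2.imread('pics/s12.png');cv2.imwrite('pics/s12c.png',cv2.resize(s[190:245,300:380],(800,550),interpolation=cv2.INTER_CUBIC))"
```

```text
start f(x,y,z) 0.2 -2.0 10.7 z 55.1 gw 6.7 67.6
53.5 f(x,y,z) 0.3 -1.2 10.8 z 54.82 gw 6.8 68.1
52.8 f(x,y,z) 0.6 -1.6 11.7 z 54.19 gw 6.6 68.6
52.2 f(x,y,z) 0.1 -1.8 12.1 z 53.67 gw 6.8 69.1
51.6 f(x,y,z) -1.3 -1.8 11.7 z 53.13 gw 7.1 69.6
51.0 f(x,y,z) -1.7 -1.9 14.0 z 52.95 gw 6.9 70.1
50.4 f(x,y,z) -2.0 -3.3 17.1 z 52.89 gw 7.0 70.6
49.8 f(x,y,z) -2.3 -3.7 18.6 z 52.79 gw 7.3 71.1
[np.float32(132.14), np.float32(133.9), np.float32(135.73), np.float32(137.55), np.float32(139.6), np.float32(141.57), np.float32(143.96)]
```

View pics/s12c.png

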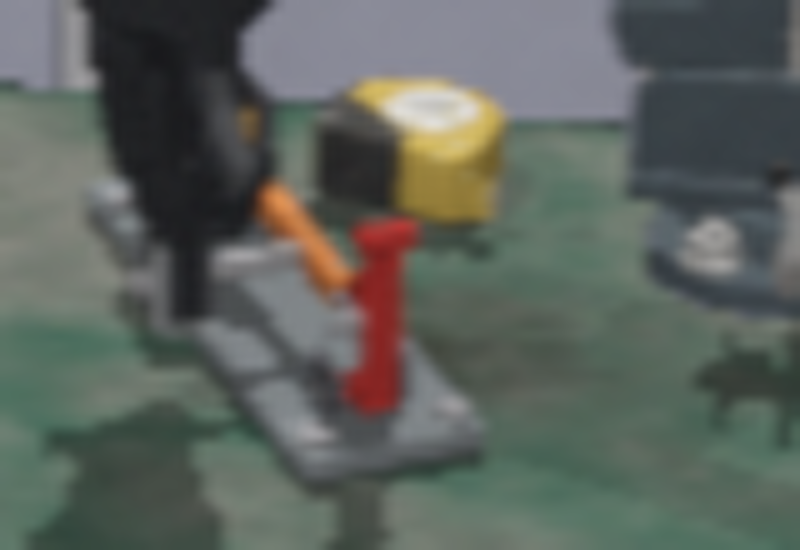

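The end stop is met at TCP z ≈ 52.9, where the force rises with no further travel. Next I'll ease up about 4.5 mm and watch for the hook taking the load.

```bash
python3 - <<'E'
from h import *
e=tcp(1.16); e2=tcp(1.134)
for z in (52,53,54,55,55.5,56,56.5,57,57.5,58):
    ctrl.move_l([e2[0],e2[1],z],vel=12); s=rep(z)
    if s['force'][2]<4 : print('hook carries'); break
p,d,P=snap('wrist','w13'); print([np.median(d[v-2:v+3,320:326]).round(2) for v in range(300,400,15)])
snap('side','s13')
E
python3 -c "
import cv2;s=cv2.imread('pics/s13.png');cv2.imwrite('pics/s13c.png',cv2.resize(s[190:245,300:380],(800,550),interpolation=cv2.INTER_CUBIC))"
```

```text
52 f(x,y,z) -0.6 -1.4 12.8 z 53.69 gw 7.1 71.8
53 f(x,y,z) -0.1 -2.0 11.4 z 54.53 gw 7.0 72.3
54 f(x,y,z) 0.2 -1.9 11.8 z 55.44 gw 6.8 72.8
55 f(x,y,z) -0.1 -0.9 11.3 z 56.33 gw 6.9 73.3
55.5 f(x,y,z) 0.8 -1.6 10.8 z 56.7 gw 7.3 73.8
56 f(x,y,z) 0.6 -1.8 10.6 z 57.14 gw 6.9 74.3
56.5 f(x,y,z) 0.9 -1.2 9.5 z 57.59 gw 6.8 74.8
57 f(x,y,z) 1.0 -1.3 8.7 z 57.69 gw 7.2 75.3
57.5 f(x,y,z) 2.0 -0.5 6.5 z 57.71 gw 6.9 75.8
58 f(x,y,z) 1.8 1.4 4.5 z 57.75 gw 6.9 76.3
[np.float32(132.21), np.float32(134.03), np.float32(135.99), np.float32(137.94), np.float32(139.84), np.float32(141.91), np.float32(144.1)]
```

View pics/s13c.png

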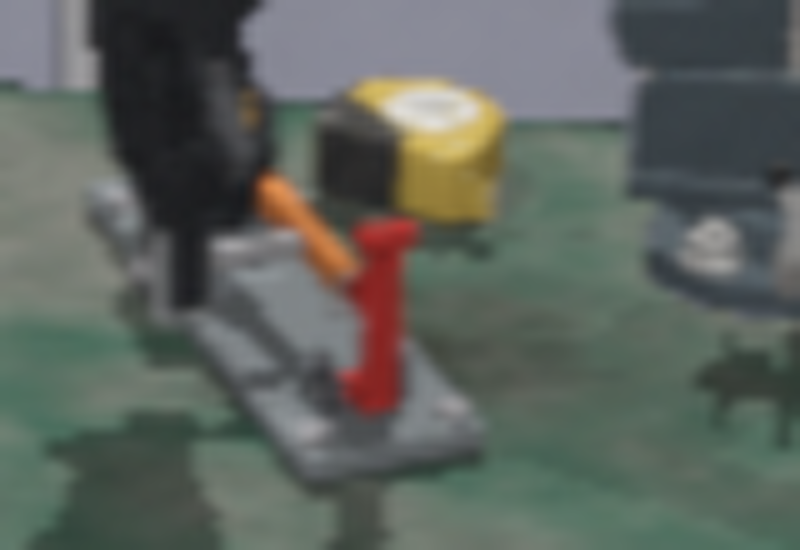

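The hook holds: z stays at 57.7 while the commanded height rises and the load falls. I'll take off the rest of the load, then open the gripper in steps.

```bash
python3 - <<'E'
from h import *
e2=tcp(1.134)
for z in (58.5,59): 
    ctrl.move_l([e2[0],e2[1],z],vel=10); s=rep(z)
    if s['force'][2]<1.5: break
ctrl.gripper_to(0,20); rep('soft')
ctrl.gripper_to(14,20); rep('open14'); ctrl.gripper_to(32,20); rep('open32')
p,d,P=snap('wrist','w14'); print([np.median(d[v-2:v+3,320:326]).round(2) for v in range(300,400,15)])
e=sensors.read_state()['eef_pos']; print(e)
print('hit',ctrl.move_l([e[0],e[1],200],vel=50,threshold=6)); rep('up')
ctrl.move_l([e[0],e[1],300],vel=100)
snap('side','s14'); snap('wrist','w15')
E
python3 -c "
import cv2;s=cv2.imread('pics/s14.png');cv2.imwrite('pics/s14c.png',cv2.resize(s[180:250,280:380],(800,560),interpolation=cv2.INTER_CUBIC))"
```

```text
58.5 f(x,y,z) 2.4 3.0 -1.3 z 57.88 gw 6.9 76.9
soft f(x,y,z) 2.5 3.9 -4.7 z 57.95 gw 7.0 77.3
open14 f(x,y,z) 0.1 0.6 0.1 z 58.59 gw 13.8 77.8
open32 f(x,y,z) 0.3 0.3 -0.3 z 58.48 gw 31.9 78.4
[np.float32(133.13), np.float32(134.95), np.float32(136.63), np.float32(138.98), np.float32(140.74), np.float32(142.67), np.float32(144.99)]
[ 585.42406219 -292.23703004   58.48226316]
hit False
up f(x,y,z) -0.2 0.5 -0.5 z 199.95 gw 32.2 81.7
```

View pics/s14c.png

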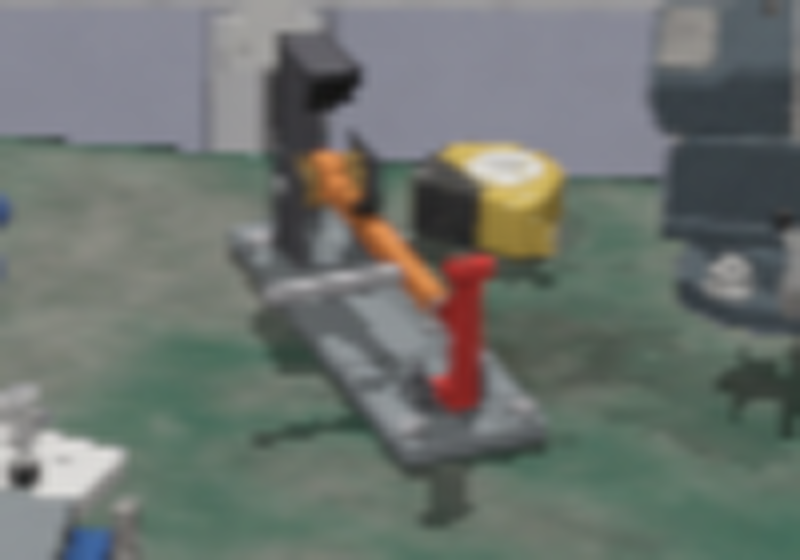

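View pics/w15.png

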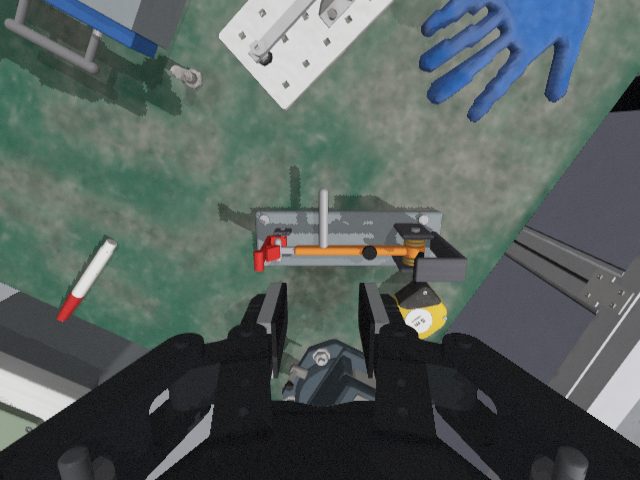

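The arm sits level and hooked under the catch (wrist pixel (270,252)) with the gripper clear of it. I'll take one last overall check.

```bash
python3 - <<'E'
from h import *
ctrl.move_ptp([420,-60,380],down(0.0)); samples('t15')
E
cp pics/t15.png pics/t15v.png
```

```text
(no output)
```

View pics/t15v.png

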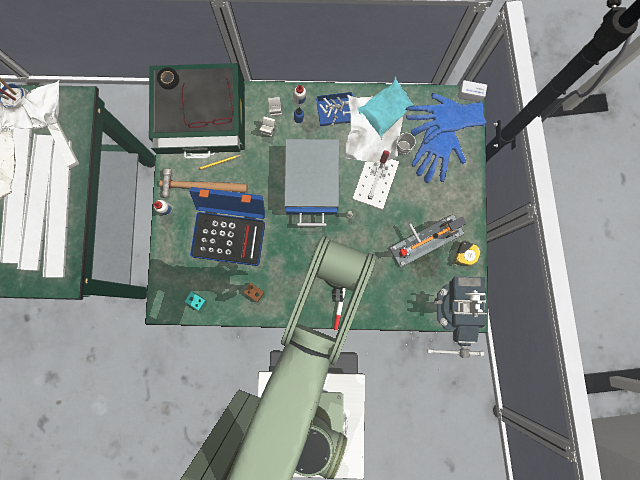

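The top view shows the drawer shut (312,213), the striker arm level and hooked (428,240), and no samples left. The bolt (350,213), bottle (161,207), tape (467,253) and both look-alikes have not moved.

Run:
```python
from h import *
print(sensors.read_state()['t'],ctrl.finish_job())
```

```text
the job is handed in; nothing more can be done
84.1167 None
```

The job is done and handed in at 84 s. The drawer holds the samples and is shut, and the striker's arm is hooked under its catch.

- **Drawer and samples:** I pulled the drawer out to its stop, about 170 mm of travel. One pulley and two blocks went onto its floor, flat and apart. I then pushed it shut against a hard stop, handle back at x ≈ 592 mm. I found only three samples on the bench; no fourth showed in any view.
- **Striker:** I gripped the side handle and drew the arm back to its end stop. I then eased it up until the catch took the load and only then let go.
- **Last checks:** With the gripper clear, the side and wrist views showed the arm level under the red catch. The top view showed the drawer shut, no samples left and everything else where it was.
- **What disagreed:** The bar rode about 5.5 mm up the pads early in the draw, though it never left the grip. From then on I judged the position by the end stop and the hook force instead of the planned angle. My automatic fit of the drawer's front after shutting also picked up other blue things, so I relied on the stop position and the pictures.

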